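Shut off the tagged air valve under the sliding cover

TASK

The grey air manifold box on the bench hides two valve handles under its sliding cover. Push the cover by its ridge all the way to the robot's left, over the open half of the box, until it stops; then push the handle that carries the round tag plate on its hub fully shut, crosswise to its pipe. Leave the plain handle as it is and the loose things on the bench where they stand: nothing is to be picked up or shoved about.

Things in the scene. Friction and masses are not known exactly. Their poses are not given: they have to be found in the camera images.
- manifold: grey steel box fixed to the bench, 130 (x) by 470 (y) by 64 mm high, walls 6 mm; side rails to 72 mm. Origin: centre of underside; x away from the robot, y left, z up; yaw up to 0.25 rad. Right half (inside y -229 to -3, x -59 to 59 mm) is the covered valve bay; the open left half holds a filter and gauge below 52 mm and takes the slid cover. Pipe stubs stick out 45 mm at the back.
- cover (a joint): slide of the flat aluminium cover (122 by 234 by 6 mm, its top 70 mm above the bench) along the manifold's +y (left), in m: 0 = valve bay shut, 0.230 = end stop, bay open; starts at 0 to 0.02. It cannot be lifted, drags with about 2.5 N and stays where it is left.
- cover_ridge (a point): middle of the top edge of the cover's push ridge, 95 mm above the bench: an aluminium rib across the cover's middle, 90 mm long (along the manifold's x), 12 mm thick (along y), standing 25 mm above the cover. It moves with the cover: in the manifold's frame x = 0, y = -0.117 m + joint cover.
- tagged_handle (a joint): tagged handle's angle about its upright pivot, clockwise from above: 0 = open, bar along its pipe, pointing to the manifold's -x (to the robot); 1.571 = shut at its stop, bar pointing to the manifold's +y (left), crosswise. At q it points along (-cos q, sin q) in the manifold's frame. Starts at 0 to 0.3, takes about 0.12 N m, stays where left.
- tagged_pivot (a point): on the tagged handle's pivot axis, 52 mm above the bench, level with the bar's top. In the manifold's frame x = 36 mm, y = -173 or -80 mm (changes). Mark: a round steel tag plate on the hub, 42 mm diameter, 4 mm thick. Bar: steel, 14 mm wide, to 62 mm from the axis, 38 to 52 mm above the bench. Below it the pipe (along x) reaches 34 mm, the valve body 36.5 mm.
- tagged_handle_tip (a point): outer end of the tagged handle's bar, 62 mm from the axis, on its top face.
- plain_handle (a joint): angle of the other handle, same sense and range as the tagged one, starts at 0 to 0.3; to be left alone.
- plain_pivot (a point): on the plain handle's pivot axis, 52 mm above the bench. Its valve, pipe and bar have the sizes of the tagged one, but its hub has no tag plate, only a 14 mm nut. It has the other valve place, so the two axes are 93 mm apart along the manifold's y.
- plain_handle_tip (a point): outer end of the plain handle's bar, 62 mm from its axis, on its top face.
- piston: bystander, loose: small aluminium engine piston standing on the bench, 60 mm diameter, 50 mm high; origin at the centre of its underside.
- socket: bystander, loose: steel socket standing upright, 32 mm diameter, 50 mm high; origin at the centre of its underside.
- spanner: bystander, loose: steel spanner lying flat, 170 mm long; origin near its middle, on the bench.
- screwdriver: bystander, loose: screwdriver with black handle lying flat, 190 mm long; origin near its middle, on the bench.
- grease_jar: bystander, loose: amber jar with a steel cap, 68 mm diameter, 75 mm high; origin at the centre of its underside.
- spray_can: bystander, loose: grey can, 60 mm diameter, 150 mm high; origin at the centre of its underside.
- oil_bottle: bystander, loose: blue bottle with a black cap, 64 mm diameter, 130 mm high; origin at the centre of its underside.

How it is judged:
By the outcome, as a careful person would: the job done as asked, in the order asked, and still so for the second after the job is handed in, with the robot touching nothing.
It also fails if it takes over 51 s, if anything falls off the work surface, if the arm or the gripper's body presses on something with over 40 N, if the wrist force passes 120 N, or if a joint passes its speed limit or range.

ROBOT

A 7-joint arm with a two-finger parallel gripper is mounted at the origin on the work surface. World frame = base frame: x ahead of the robot, y to its left, z up, the work surface at z = 0. Lengths are in m, angles in degrees, forces in N, time in s.
With the tool pointing down it reaches from about 0.425 to 0.875 m from the base axis. Payload 9.9 kg.
Tool frame: the origin (TCP) lies midway between the tips of the shut fingers; the grasp point (between the pads) lies 19 mm behind it (ctrl.tcp_to_grasp is the distance from the TCP to the grasp point, in m); y points along the fingers, z is the direction in which the jaws open and shut, and the axes are right-handed (so a half turn about y gives the same grasp; the last joint's range is limited). The gripper opens to 85 mm and grips with 20 to 120 N. Pads are 22 mm wide; open, the fingers measure 114 mm over their backs; the gripper's body (76 mm by 85 mm) begins 54 mm behind the grasp point. The pads swing forward as they close: fully open they stand 13 mm farther back than shut.
Start: joints at [-4.801, 32.985, 1.427, 82.34, -0.859, 64.687, -3.237], TCP at [0.675, 0, 0.231] pointing down, gripper open.
Joint ranges: [-157.87, 157.87], [-19.46, 123.44], [-87.15, 90], [11.01, 140.99], [-62.26, 242.26], [9.8, 113.94], [-161.44, 161.44]. Speed limits (degrees/s): [127.2, 127.2, 172.46, 172.46, 180, 180, 180].

INTERFACE

Orientations are given as a 3x3 rotation matrix whose columns are the frame's x, y, z axes.
In Python, from bench import ctrl gives the robot as it stands.
- The arm moves only by the shell command python3 -m creep 'ROWS' [FORCE]. ROWS is JSON, one flat list of numbers, 7 for each row, row after row: the turn, a rotation vector about the tool's x, y, z in rad, then the shift along the tool's x, y, z in mm, then the finger opening in mm, from 0 to 85.4. In form: [rx, ry, rz, tx, ty, tz, claw, rx, ry, rz, tx, ty, tz, claw, ...]. A call has 1 to 12 rows; each row shifts and turns the commanded pose from where the row before left it, along the tool's axes as they then stand; what a row does not reach is not made up. A row lasts 1/8 s, in which the tool goes at most 62.5 mm and 10.7 degrees, less where a joint would pass 70% of its speed; a pose out of reach is approached as far as the arm can. A call is refused whole if a number of a shift passes 62.5 or a number of a turn 0.188, either way. A call with a gripper value outside its range is refused whole. The fingers move at their own pace and stop on an object; FORCE is the grip in N (left out, the last holds). Time passes only in rows, so rows that do not move let the fingers close. It gives the time, the measured TCP pose, the force and the opening at its end, in the units of the state.
- ctrl.read_state(): the state, without advancing time (a new reading comes with each control period).
- ctrl.get_image(name): name is "scene" or "side" or "wrist"; returns (picture, depth): 480x640x3 uint8, red, green, blue; 480x640 float32, m along the optical axis (not along the pixel's ray), 0 where there is no reading.
- ctrl.camera_model(name): a dict with "intrinsics" (3x3 intrinsics, pixels), "rvec" (rotation vector, rad) and "tvec" (3), from world to camera coordinates, as OpenCV has them. Camera axes: x right, y down, z forward; pixel columns grow to the right and rows downward; lengths in m; the calibration is good to about 2 mm. A picture is of the moment at which its call begins: read the wrist's pose just before it. camera_model takes no time and is no camera call; for the wrist camera it gives the pose at the moment of the call.
- ctrl.job_done(): hands the job in, once; it reports no verdict.
The state is a dict: "time_s": time; "q": joint angles; "joint_velocities": joint speeds; "effort": joint torques, N m; "position": TCP position; "tcp_rot": TCP orientation; "wrist_force": force on the tool from outside, world axes, zero at the start; "wrist_torque": the same for the moment, N m; "finger_gap": finger opening in m.
Only numpy, scipy, OpenCV 4.12 (cv2) and the standard library are available. Lean on these libraries where they do the work, as an engineer would, in place of code of your own. Each camera call takes 0.05 s, during which the arm holds its last target.

## Working session

There is one attempt and no reset: what is moved stays moved. The work goes in short steps, Python scripts to look and compute and a shell command to move; the robot and the scene stay as the last step left them, time stands still between calls to the robot, and variables do not carry over. Pictures are saved under pics/ and viewed, and the job is handed in when it is done.

```bash
ls; mkdir -p pics; python3 - <<'E'
from bench import ctrl
import cv2,numpy as np
s=ctrl.read_state();print(s['time_s'],s['position'],np.round(s['tcp_rot'],3),s['finger_gap'],s['wrist_force'])
for n in ['scene','side','wrist']:
    m=ctrl.camera_model(n);p,d=ctrl.get_image(n)
    np.savez('%s0.npz'%n,p=p,d=d,K=m['intrinsics'],r=m['rvec'],t=m['tvec'])
    cv2.imwrite('pics/%s0.png'%n,p[:,:,::-1])
    R=cv2.Rodrigues(np.array(m['rvec'],float))[0];print(n,-R.T@np.array(m['tvec']).ravel())
E
```

```text
pics
0.0 [6.74546126e-01 5.32742137e-07 2.30436533e-01] [[-0.    -0.002  1.   ]
 [-1.    -0.    -0.   ]
 [ 0.    -1.    -0.002]] 0.08538305775034208 [-0.08223347 -0.09208506  0.24021358]
scene [ 1.00344902 -0.57981074  0.76460511]
side [0.15217055 0.65596764 0.75912113]
wrist [0.6752061  0.07174649 0.37482729]
```

View pics/scene0.png

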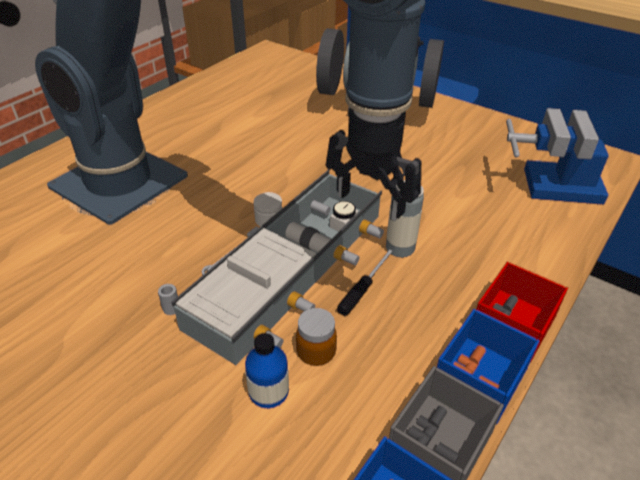

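View pics/side0.png

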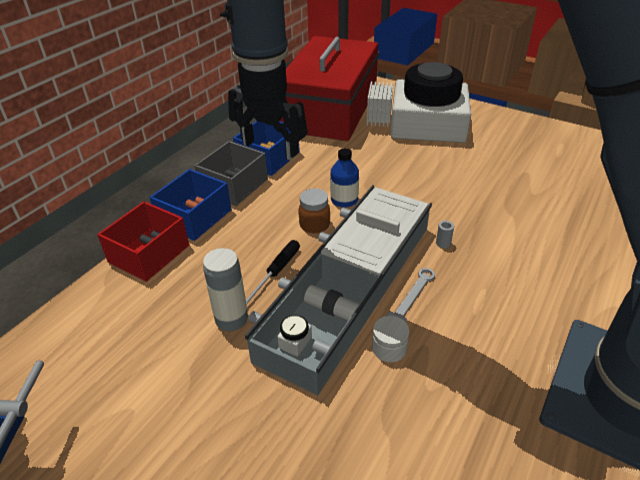

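View pics/wrist0.png

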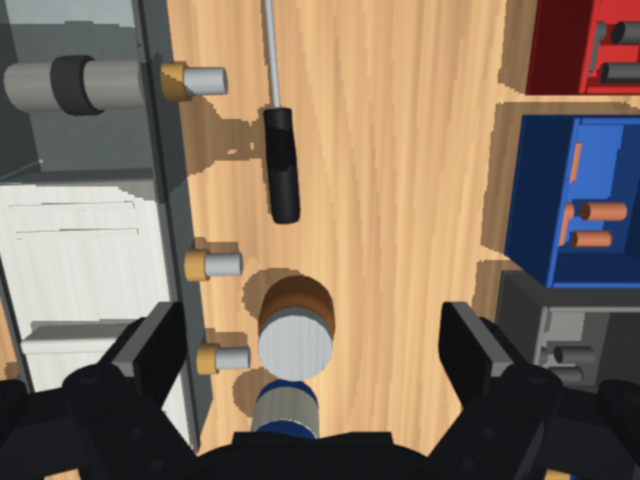

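The scene view shows the box with its white-grey cover (ridge about (250,270)), and the side view shows the ridge about (378,220). In the wrist view the cover is at lower left. Next I measure the box pose.

```bash
cat > h.py <<'E'
import numpy as np,cv2
def load(n):
    z=np.load('%s.npz'%n);return z['p'],z['d'],z['K'],cv2.Rodrigues(z['r'].astype(float).ravel())[0],z['t'].ravel()
def cloud(n):
    p,d,K,R,t=load(n)
    v,u=np.mgrid[:480,:640]
    c=np.stack([(u-K[0,2])/K[0,0]*d,(v-K[1,2])/K[1,1]*d,d],-1)
    return (c-t)@R,d>0,p
def proj(n,P):
    p,d,K,R,t=load(n);return cv2.projectPoints(np.atleast_2d(np.array(P,float)),R,t,K.astype(float),None)[0][:,0]
def ray(n,uv,z):
    p,d,K,R,t=load(n);w=R.T@np.linalg.inv(K)@np.array([uv[0],uv[1],1.]);c=-R.T@t
    return c+w*(z-c[2])/w[2]
E
python3 - <<'E'
from h import *
for n,box in [('scene0',None),('side0',None),('wrist0',None)]:
    W,ok,p=cloud(n)
    roi=ok&(W[...,0]>.35)&(W[...,0]<.8)&(W[...,1]>-.4)&(W[...,1]<.35)
    for lo,hi in [(.064,.08),(.09,.1)]:
        m=(roi&(W[...,2]>lo)&(W[...,2]<hi)).astype(np.uint8)
        k,l,st,ce=cv2.connectedComponentsWithStats(m)
        for i in range(1,k):
            if st[i,4]>60:
                P=W[l==i]
                r=cv2.minAreaRect((P[:,:2]*1000).astype(np.float32))
                print(n,lo,st[i,4],'c',np.round(r[0],1),np.round(r[1],1),round(r[2],2),'z',np.median(P[:,2]).round(4), ce[i].round())
E
```

```text
scene0 0.064 8227 c [501.   15.7] [139.9 472.2] 2.01 z 0.0706 [252. 276.]
scene0 0.064 198 c [653.6 177. ] [60.3 29.9] 23.89 z 0.0718 [402. 229.]
scene0 0.064 978 c [ 662.5 -114.9] [58.2 59. ] 39.79 z 0.0753 [316. 324.]
scene0 0.064 289 c [ 663.2 -236. ] [62.9 29.8] 46.92 z 0.0721 [268. 378.]
scene0 0.09 95 c [665.4 177.6] [48.3 14.1] 49.16 z 0.0948 [408. 220.]
scene0 0.09 307 c [505.5 -99.9] [89.8 15.2] 1.54 z 0.0948 [248. 268.]
scene0 0.09 344 c [ 653.4 -227.2] [53.2 42.6] 45.73 z 0.0947 [266. 362.]
side0 0.064 185 c [ 639.4 -205.6] [62.4 32.8] 26.8 z 0.0723 [344. 180.]
side0 0.064 6106 c [499.8  15.6] [138.7 470. ] 1.81 z 0.0704 [365. 244.]
side0 0.064 481 c [ 659.4 -113.1] [59.2 59.5] 5.17 z 0.0748 [313. 199.]
side0 0.064 229 c [631.4 203.6] [60.1 28.5] 51.32 z 0.0722 [228. 302.]
side0 0.09 141 c [ 642.3 -214.2] [52.9 34.3] 24.03 z 0.0945 [344. 169.]
side0 0.09 239 c [503.  -98.3] [90.1 15. ] 1.98 z 0.0945 [378. 218.]
side0 0.09 160 c [633.2 204.8] [60.2 29. ] 44.57 z 0.0949 [226. 293.]
wrist0 0.064 29265 c [501.3 -12.5] [137.8 292.9] 1.62 z 0.0719 [ 87. 251.]
wrist0 0.064 4341 c [ 661.  -114.5] [59.6 58.9] 58.04 z 0.0766 [295. 345.]
wrist0 0.064 1886 c [ 561.7 -169.8] [26.9 99.6] 1.93 z 0.0717 [184. 407.]
wrist0 0.064 617 c [ 653.4 -199.8] [16.  53.9] 81.97 z 0.0705 [288. 429.]
wrist0 0.09 1575 c [ 496.2 -100.2] [72.  12.5] 1.64 z 0.0962 [ 68. 344.]
```

```bash
python3 -m creep '[0,-0.033,0,0,0,0,0, 0,0,0,31,0,-43.3,0, 0,0,0,31,0,-43.3,0, 0,0,0,31,0,-43.3,0, 0,0,0,31,0,-43.3,0, 0,0,0,0,40,0,0, 0,0,0,0,40,0,0, 0,0,0,0,0,0,0]' 60
```

```text
time_s: 1.15
position: [0.5042, -0.1293, 0.1495]
tcp_rot: [[0.034, -0.005, 0.999], [-0.999, 0.001, 0.034], [-0.001, -1.0, -0.005]]
wrist_force: [-0.5, 0.7, 0.0]
finger_gap: -0.0003
```

```bash
python3 -m creep '[0,0,0,0,35,0,0, 0,0,0,0,35,0,0, 0,0,0,0,0,0,0, 0,0,0,-4,0,0,0, 0,0,0,-4,0,0,0, 0,0,0,-4,0,0,0, 0,0,0,-8,0,0,0, 0,0,0,-8,0,0,0, 0,0,0,0,0,0,0]'
python3 - <<'E'
from bench import ctrl
import cv2
p,d=ctrl.get_image('side');cv2.imwrite('pics/side1.png',p[:,:,::-1])
E
```

```text
time_s: 2.28
position: [0.505, -0.1004, 0.0813]
tcp_rot: [[0.034, -0.0, 0.999], [-0.999, 0.001, 0.034], [-0.001, -1.0, -0.0]]
wrist_force: [0.2, 1.1, -0.6]
finger_gap: -0.0001
```

View pics/side1.png

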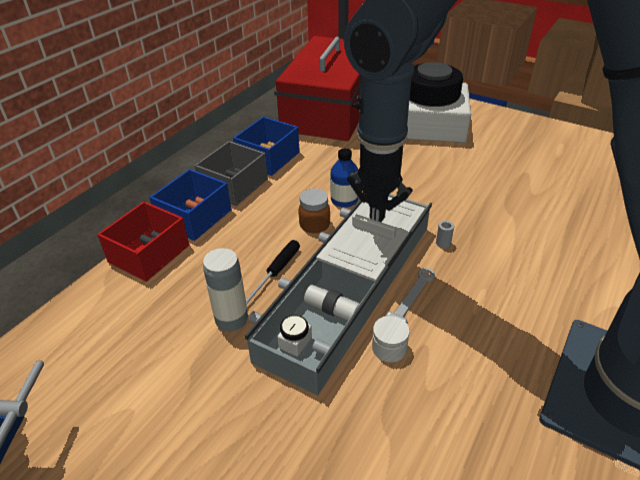

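The fingers sit behind the ridge at about (380,215), and the cover is moving. I keep pushing.

```bash
python3 -m creep '[0,0,0,-12,0,0,0, 0,0,0,-20,0,0,0, 0,0,0,-24,0,0,0, 0,0,0,-24,0,0,0, 0,0,0,-24,0,0,0, 0,0,0,-24,0,0,0, 0,0,0,-24,0,0,0, 0,0,0,-20,0,0,0, 0,0,0,-12,0,0,0, 0,0,0,-6,0,0,0, 0,0,0,0,0,0,0]'
```

```text
time_s: 3.7
position: [0.4986, 0.0886, 0.0812]
tcp_rot: [[0.033, -0.0, 0.999], [-0.999, 0.0, 0.033], [-0.0, -1.0, -0.0]]
wrist_force: [-0.3, -0.0, -0.3]
finger_gap: 0.0
```

```bash
python3 -m creep '[0,0,0,-5,0,0,0, 0,0,0,-5,0,0,0, 0,0,0,-4,0,0,0, 0,0,0,-4,0,0,0, 0,0,0,0,0,0,0]'
```

```text
time_s: 4.32
position: [0.4982, 0.107, 0.0813]
tcp_rot: [[0.034, 0.0, 0.999], [-0.999, 0.001, 0.034], [-0.001, -1.0, 0.0]]
wrist_force: [-0.4, 0.7, -0.3]
finger_gap: -0.0001
```

```bash
python3 -m creep '[0,0,0,-3,0,0,0, 0,0,0,-3,0,0,0, 0,0,0,-2,0,0,0, 0,0,0,0,0,0,0]'
python3 - <<'E'
from bench import ctrl
import cv2,numpy as np
for n in ['side','scene']:
    m=ctrl.camera_model(n);p,d=ctrl.get_image(n)
    np.savez('%s2.npz'%n,p=p,d=d,K=m['intrinsics'],r=m['rvec'],t=m['tvec'])
    cv2.imwrite('pics/%s2.png'%n,p[:,:,::-1])
E
```

```text
time_s: 4.82
position: [0.4981, 0.1105, 0.0813]
tcp_rot: [[0.03, -0.0, 1.0], [-1.0, -0.004, 0.03], [0.004, -1.0, -0.0]]
wrist_force: [2.0, -15.9, 1.8]
finger_gap: -0.0003
```

View pics/side2.png

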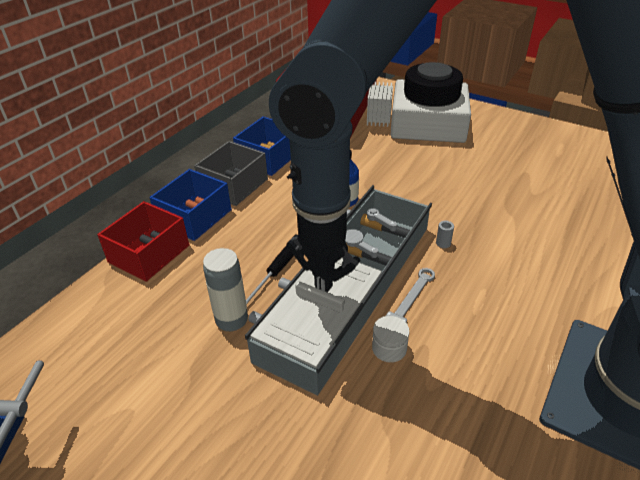

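View pics/scene2.png

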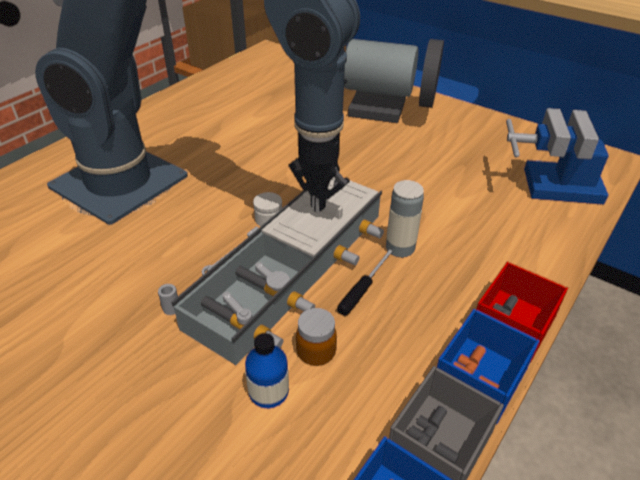

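The cover is at its stop: the push force rose to 16 N and the bay is open. The round tag plate is on the handle nearer the middle (side view about (355,237)), and the plain one is at about (373,213). I back off, lift and look with the wrist camera.

```bash
python3 -m creep '[0,0,0,6,0,0,0, 0,0,0,10,0,0,0, 0,0,0,0,-40,0,0, 0,0,0,0,-50,0,0, 0,0,0,44,-15,0,0, 0,0,0,44,-15,0,0, 0,0,0,44,0,0,0, 0,0,0,44,0,0,0, 0,0,0,44,0,0,0, 0,0,0,0,0,0,0, 0,0,0,0,0,0,0]'
python3 - <<'E'
from bench import ctrl
import cv2,numpy as np
for n in ['wrist','side','scene']:
    m=ctrl.camera_model(n);p,d=ctrl.get_image(n)
    np.savez('%s3.npz'%n,p=p,d=d,K=m['intrinsics'],r=m['rvec'],t=m['tvec'])
    cv2.imwrite('pics/%s3.png'%n,p[:,:,::-1])
E
```

```text
time_s: 6.3
position: [0.5056, -0.1211, 0.2012]
tcp_rot: [[0.033, -0.0, 0.999], [-0.999, 0.001, 0.033], [-0.001, -1.0, -0.0]]
wrist_force: [-0.9, 0.8, -1.3]
finger_gap: 0.0001
```

View pics/wrist3.png

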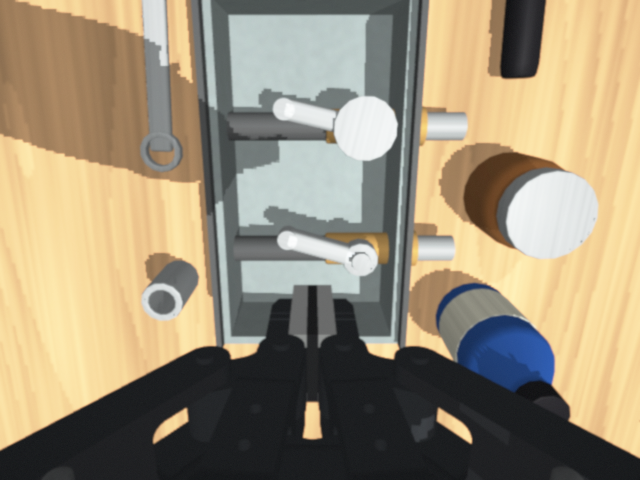

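View pics/side3.png

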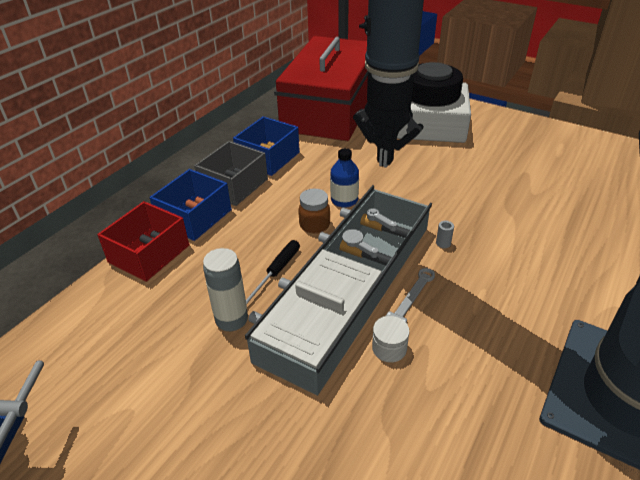

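The wrist view shows the tagged hub plate at (366,128) with its bar's end near (277,105). The plain nut is at (361,260) with its bar's end near (281,238). I convert these to manifold coordinates.

```bash
python3 - <<'E'
from h import *
yaw=.033;O=np.array([.5005,.0157])
def man(P):
    d=np.array(P)[:2]-O;c,s=np.cos(yaw),np.sin(yaw);return np.array([c*d[0]+s*d[1],-s*d[0]+c*d[1]])*1000
for n in ['side3','scene3']:
    W,ok,p=cloud(n)
    m=ok&(abs(W[...,0]-.5)<.08)&(abs(W[...,1]-.13)<.06)&(W[...,2]>.09)&(W[...,2]<.1)
    r=cv2.minAreaRect((W[m][:,:2]*1000).astype(np.float32));print(n,'ridge',man(np.array(r[0])/1000),r[1])
W,ok,p=cloud('wrist3')
hsv=cv2.cvtColor(p,cv2.COLOR_RGB2HSV)
# handle tops by height, inside bay
M=np.stack([(W[...,0]-O[0])*np.cos(yaw)+(W[...,1]-O[1])*np.sin(yaw),-(W[...,0]-O[0])*np.sin(yaw)+(W[...,1]-O[1])*np.cos(yaw)],-1)*1000
for lo,hi in [(.046,.0535),(.0535,.062)]:
    m=(ok&(abs(M[...,0])<57)&(M[...,1]<-6)&(M[...,1]>-225)&(W[...,2]>lo)&(W[...,2]<hi)).astype(np.uint8)
    k,l,st,ce=cv2.connectedComponentsWithStats(m)
    for i in range(1,k):
        if st[i,4]>100:
            P=M[l==i];r=cv2.minAreaRect(P.astype(np.float32));f=cv2.fitLine(P.astype(np.float32),cv2.DIST_HUBER,0,.01,.01).ravel()
            print(lo,st[i],'z',np.median(W[l==i][:,2]).round(4),'c',np.round(r[0],1),np.round(r[1],1),'fit q deg',np.degrees(np.arctan2(-f[1]*np.sign(f[0]),abs(f[0]))),'min',P.min(0).round(1),'max',P.max(0).round(1))
for nm,uv,z in [('tag',(366,128),.056),('tip',(277,105),.052),('nut',(361,260),.056),('ptip',(281,238),.052)]: print(nm,man(ray('wrist3',uv,z)))
E
```

```text
side3 ridge [ -1.25412145 112.9571078 ] (90.75984191894531, 14.398054122924805)
scene3 ridge [  1.34154678 111.47955619] (91.33297729492188, 15.432480812072754)
0.046 [282  99  52  33 429] z 0.0527 c [ -0.7 -73.3] [14.  34.8] fit q deg 27.825289 min [-18.9 -83.5] max [ 14.8 -63. ]
0.046 [279 228  99  47 996] z 0.0527 c [  11.7 -170. ] [24.9 73.2] fit q deg 12.438613 min [ -23.  -185.9] max [  48.  -152.2]
0.0535 [ 274   96  124   65 3944] z 0.0575 c [ 16.3 -81.8] [80.3 41. ] fit q deg 12.758394 min [ -24.  -102.1] max [ 56.4 -61.2]
0.0535 [ 278  231  100   46 1203] z 0.0542 c [  13.  -165.5] [24.1 73.9] fit q deg 15.3281355 min [ -23.4 -186.6] max [  47.9 -152.5]
tag [ 36.30371375 -81.26508042]
tip [-22.1049251  -66.77545395]
nut [  35.98441543 -173.54250696]
ptip [ -21.35276335 -158.27048502]
```

```bash
python3 - <<'E'
from h import *
W,ok,p=cloud('wrist3')
T=np.array([.5056,-.1211,.2012]);R=np.array([[.033,0,.999],[-.999,0,.033],[0,-1,0]])
L=(W-T)@R*1000
m=ok&(W[...,2]>.16)
for a in range(-5,90,8):
    s=m&(-L[...,1]>=a)&(-L[...,1]<a+8)
    if s.sum()>5: print(a,'tool z',L[s][:,2].min().round(),L[s][:,2].max().round(),'x',L[s][:,0].min().round(),L[s][:,0].max().round())
for q in [.25]:
    pass
yaw=.033
print('cur manifold',[np.cos(yaw)*(T[0]-.5005)+np.sin(yaw)*(T[1]-.0157),-np.sin(yaw)*(T[0]-.5005)+np.cos(yaw)*(T[1]-.0157)])
E
```

```text
3 tool z -12.0 13.0 x -11.0 -6.0
11 tool z -13.0 14.0 x -11.0 -6.0
19 tool z -13.0 14.0 x -11.0 -6.0
27 tool z -13.0 14.0 x -11.0 -6.0
35 tool z -17.0 18.0 x -12.0 12.0
43 tool z -32.0 33.0 x -14.0 13.0
51 tool z -39.0 39.0 x -14.0 12.0
59 tool z -45.0 46.0 x -16.0 10.0
67 tool z -52.0 53.0 x -18.0 9.0
75 tool z -56.0 59.0 x -18.0 1.0
83 tool z -54.0 58.0 x -18.0 -7.0
cur manifold [np.float64(0.0005836426209859776), np.float64(-0.13689378861471754)]
```

```bash
python3 -m creep '[0,0,0,-18.5,0,-6,0, 0,0,0,-18.5,0,-6,0, 0,0.125,0,0,0,0,0, 0,0.125,0,0,0,0,0, 0,0,0,0,45,0,0, 0,0,0,0,45,0,0, 0,0,0,0,0,0,0, 0,0,0,0,0,0,0]'
python3 - <<'E'
from bench import ctrl
import numpy as np
s=ctrl.read_state();T=s['position'];yaw=.033
print('man',np.cos(yaw)*(T[0]-.5005)+np.sin(yaw)*(T[1]-.0157),-np.sin(yaw)*(T[0]-.5005)+np.cos(yaw)*(T[1]-.0157))
E
```

```text
time_s: 7.45
position: [0.493, -0.0844, 0.1125]
tcp_rot: [[-0.214, 0.001, 0.977], [-0.977, 0.0, -0.214], [-0.0, -1.0, 0.001]]
wrist_force: [-0.2, 0.3, 0.2]
finger_gap: -0.0002
man -0.01081333752043725 -0.09975717064958493
```

```bash
python3 -m creep '[0,0,0,0,35,0,0, 0,0,0,0,25,0,0, 0,0,0,0,9,0,0, 0,0,0,0,0,0,0, 0,0,0,-5,0,0,0, 0,0,0,-5,0,0,0, 0,0,0,0,0,0,0]'
python3 - <<'E'
from bench import ctrl
import cv2,numpy as np
for n in ['wrist','scene']:
    p,d=ctrl.get_image(n)
    cv2.imwrite('pics/%s4.png'%n,p[:,:,::-1])
E
```

```text
time_s: 8.32
position: [0.4951, -0.0747, 0.0428]
tcp_rot: [[-0.214, 0.001, 0.977], [-0.977, 0.0, -0.214], [-0.0, -1.0, 0.001]]
wrist_force: [0.7, -0.5, -0.6]
finger_gap: 0.0003
```

View pics/wrist4.png

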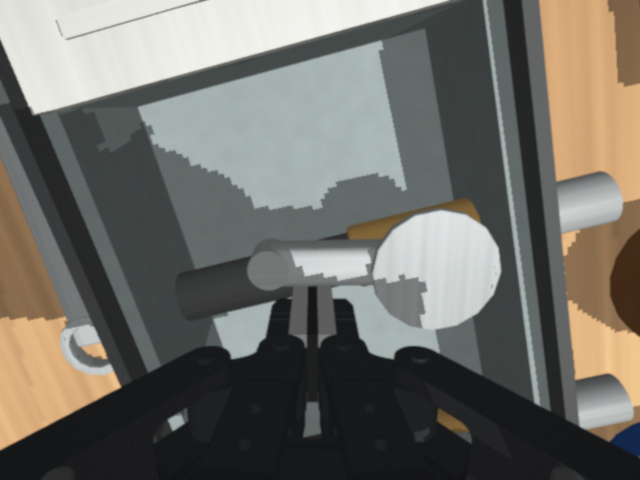

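View pics/scene4.png

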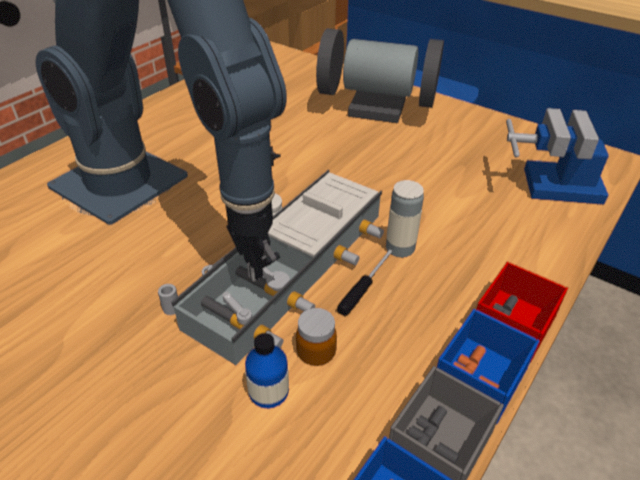

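The fingers are just behind the tagged bar: bar at (310,262), finger tips at (312,290), and the plain handle is out of the way. I now swing the finger round the pivot.

```bash
python3 -m creep '[0,0,0,-2.5,0,0,0, 0,0.132,0,-5.4,0,-2.1,0, 0,0.132,0,-5.4,0,-2.1,0, 0,0.132,0,-5.4,0,-2.1,0, 0,0.132,0,-5.4,0,-2.1,0, 0,0.132,0,-5.4,0,-2.1,0, 0,0,0,0,0,0,0]'
cat > st.py <<'E'
from bench import ctrl
import numpy as np
s=ctrl.read_state();T=s['position'];yaw=.033
x,y=np.cos(yaw)*(T[0]-.5005)+np.sin(yaw)*(T[1]-.0157),-np.sin(yaw)*(T[0]-.5005)+np.cos(yaw)*(T[1]-.0157)
R=np.array(s['tcp_rot']);a=np.arctan2(-R[1,2],R[0,2])+yaw
d=np.array([x-.036,y+.080])*1000
print('man mm',x*1000,y*1000,'tool q',a,'r',d@[-np.cos(a),np.sin(a)],'n',d@[np.sin(a),np.cos(a)],'z',T[2],'F',s['wrist_force'])
E
python3 st.py
```

```text
time_s: 9.3
position: [0.4983, -0.0442, 0.0422]
tcp_rot: [[-0.768, -0.0, 0.641], [-0.641, -0.0, -0.768], [0.0, -1.0, 0.0]]
wrist_force: [0.2, 0.1, -0.0]
finger_gap: -0.0002
man mm -4.1316116109231285 -59.845112704164436 tool q 0.9086452619580009 r 40.56909324720202 n -19.259138233515067 z 0.04216011527614236 F [ 0.17676309  0.12633183 -0.00475452]
```

```bash
python3 -m creep '[0,0.132,0,-5.4,0,-2.1,0, 0,0.132,0,-5.4,0,-2.1,0, 0,0.132,0,-5.4,0,-2.1,0, 0,0.132,0,-5.4,0,-2.1,0, 0,0.132,0,-5.4,0,-2.1,0, 0,0,0,0,0,0,0]'; python3 st.py
```

```text
time_s: 10.05
position: [0.5179, -0.024, 0.042]
tcp_rot: [[-0.999, -0.001, 0.038], [-0.038, -0.0, -0.999], [0.001, -1.0, 0.0]]
wrist_force: [0.3, -0.8, 0.3]
finger_gap: 0.0004
man mm 16.098988552454248 -40.232479549650165 tool q 1.5661940299821335 r 39.85868932868947 n -19.717779398384483 z 0.04201472152445025 F [ 0.31032946 -0.7898643   0.2975609 ]
```

```bash
python3 -m creep '[0,0,0,-2,0,0,0, 0,0,0,0,0,0,0]'; python3 st.py
```

```text
time_s: 10.3
position: [0.5193, -0.0237, 0.0421]
tcp_rot: [[-0.999, -0.002, 0.036], [-0.036, 0.001, -0.999], [0.002, -1.0, -0.001]]
wrist_force: [-2.6, 1.6, -1.1]
finger_gap: 0.0001
man mm 17.532789818554967 -40.04773129172137 tool q 1.5676008694517523 r 40.011075815145475 n -18.339450344512713 z 0.04208637862748707 F [-2.62867288  1.56705146 -1.05122505]
```

```bash
python3 -m creep '[0,0,0,-2,0,0,0, 0,0,0,-1,0,0,0, 0,0,0,0,0,0,0]'; python3 st.py
```

```text
time_s: 10.68
position: [0.5195, -0.0237, 0.0419]
tcp_rot: [[-0.999, -0.006, 0.035], [-0.035, 0.002, -0.999], [0.006, -1.0, -0.002]]
wrist_force: [-11.8, 2.0, 7.1]
finger_gap: -0.0
man mm 17.730753980604945 -40.037765362153934 tool q 1.5691849764505494 r 39.99162090101178 n -18.204829169129912 z 0.04189611438939145 F [-11.78851958   2.02201048   7.11267112]
```

The finger is against the stop: force rose to 12 N with no further motion. I back off, lift and check.

```bash
python3 -m creep '[0,0,0,4,0,0,0, 0,0,0,8,0,0,0, 0,0,0,0,-30,0,0, 0,0,0,0,-45,0,0, 0,0,0,0,-45,0,0, 0,0,0,0,-40,0,0, 0,0,0,20,0,0,0, 0,0,0,30,0,0,0, 0,0,0,30,0,0,0, 0,0,0,0,0,0,0, 0,0,0,0,0,0,0]'
python3 - <<'E'
from bench import ctrl
import cv2,numpy as np
for n in ['wrist','side','scene']:
    m=ctrl.camera_model(n);p,d=ctrl.get_image(n)
    np.savez('%s5.npz'%n,p=p,d=d,K=m['intrinsics'],r=m['rvec'],t=m['tvec'])
    cv2.imwrite('pics/%s5.png'%n,p[:,:,::-1])
E
```

```text
time_s: 12.05
position: [0.4321, -0.027, 0.2027]
tcp_rot: [[-0.999, 0.002, 0.034], [-0.034, 0.0, -0.999], [-0.002, -1.0, -0.0]]
wrist_force: [1.0, -0.2, 0.4]
finger_gap: 0.0
```

View pics/wrist5.png

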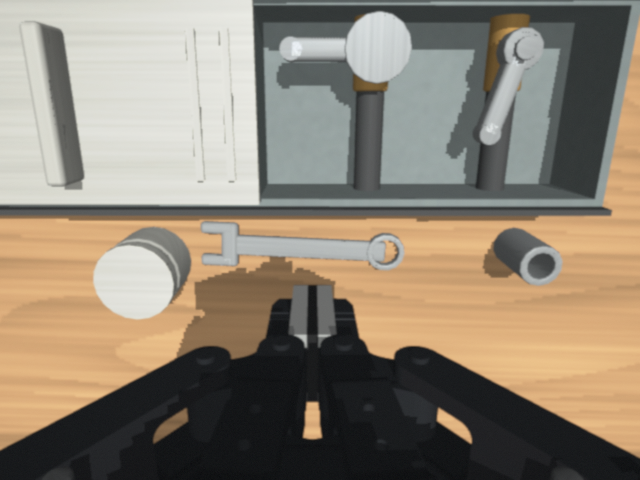

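View pics/scene5.png

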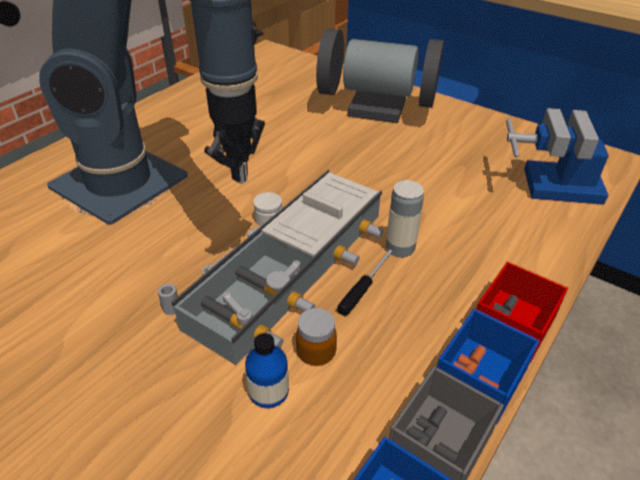

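View pics/side5.png

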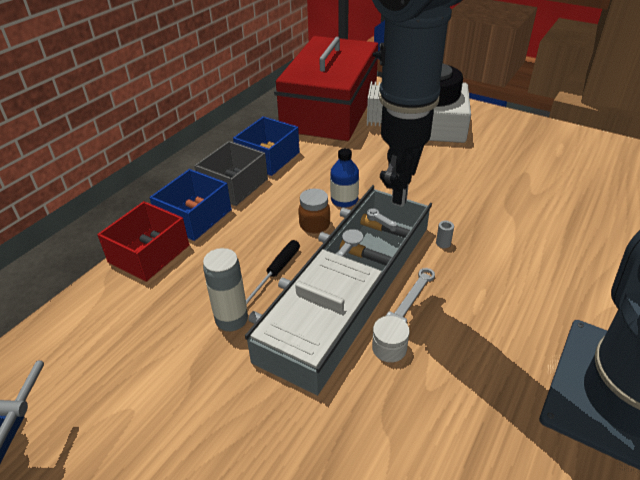

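The tagged bar lies crosswise (plate (378,47), tip (285,48)), the plain one is still near 15°, and the loose things stand where they were. One last numeric check.

```bash
python3 - <<'E'
from h import *
yaw=.033;O=np.array([.5005,.0157])
def man(P):
    d=np.array(P)[:2]-O;c,s=np.cos(yaw),np.sin(yaw);return np.array([c*d[0]+s*d[1],-s*d[0]+c*d[1]])*1000
for nm,uv,z in [('tag',(378,47),.056),('tip',(281,48),.052),('nut',(522,47),.056),('ptip',(488,143),.052)]: print(nm,man(ray('wrist5',uv,z)))
for n in ['side5','scene5']:
    W,ok,p=cloud(n)
    m=ok&(abs(W[...,0]-.5)<.08)&(abs(W[...,1]-.13)<.06)&(W[...,2]>.09)&(W[...,2]<.1)
    r=cv2.minAreaRect((W[m][:,:2]*1000).astype(np.float32));print(n,'ridge',man(np.array(r[0])/1000))
a=load('side3')[0];b=load('side5')[0]
E
```

```text
tag [ 36.07107997 -81.9449389 ]
tip [ 35.87410817 -20.80373529]
nut [  36.17062342 -172.26255467]
ptip [ -23.47226481 -159.47092487]
side5 ridge [ -0.75587893 112.45719653]
scene5 ridge [  1.09506693 111.7531039 ]
```

```bash
python3 - <<'E'
from bench import ctrl
print(ctrl.job_done())
E
```

```text
the job is handed in; nothing more can be done
None
```

I pushed the cover left by its ridge until it stopped, then swung the tagged handle (the one nearer the middle of the box) shut against its stop. The job was handed in at about 12 s with the arm clear; the hand-in gave no verdict.

- **Cover:** the push force rose to about 16 N at the stop. The ridge measured y ≈ 112 mm afterwards against 113 mm nominal, which is within calibration error.
- **Tagged handle:** the finger met the stop at about 12 N sideways (about 14 N in all) with no further motion. The last wrist picture has the plate at (36, -82) mm and the tip at (36, -21) mm, so the bar is crosswise to within the measuring error.
- **Plain handle:** it looked unmoved. Before-and-after tip readings agree to about 2 mm.
- **Loose things:** they looked unmoved when I compared the pictures by eye. I did not measure them one by one.

No check failed.

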